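# Hang the lower caddy under the upper tier

### The arm

A 6-joint arm with a two-finger parallel gripper is mounted at the origin on the work surface. World frame = base frame: x ahead of the robot, y to its left, z up, the work surface at z = 0. Lengths are in m, angles in rad, forces in N, time in s.
With the tool pointing down it reaches from about 0.35 to 0.975 m from the base axis. Payload 4.9 kg.
Tool frame: the origin (TCP) lies at the very end of the fingers, on their centre line; the grasp point (between the pads) lies 19 mm behind it; z points along the fingers, y is the direction in which the jaws open and shut (so a half turn about z gives the same grasp; the last joint's range is limited). The gripper opens to 85 mm and grips with 20 to 120 N. Pads are 22 mm wide; open, the fingers measure 114 mm over their backs; the gripper's body (76 mm by 85 mm) begins 54 mm behind the grasp point. The pads swing forward as they close: fully open they stand 13 mm farther back than shut.
Start: joints at [1.114, 0.053, 1.613, -0, 1.476, -0.119], TCP at [0.207, 0.59, 0.231] pointing down, gripper open.
Joint ranges: [-3.01, 3.01], [-1.01, 2.22], [0.06, 2.58], [-1.02, 4.17], [0.09, 2.62], [-3.14, 3.14]. Speed limits (rad/s): [2.57, 2.57, 3.14, 3.14, 3.14, 3.14].

### API

Orientations are given as a rotation vector (axis times angle).
In Python, from station import ctrl gives the robot as it stands.
- The arm moves only by the tool step_arm, never from a script. Its argument "moves" is a list of rows, each a list of 5 numbers: the opening, from 0 (shut) to 1 (fully open), then the shift along the world's x, y, z in m, then the turn about the world's z in degrees. A call has 1 to 20 rows; each row shifts and turns the pose as measured when the row begins; what a row does not reach is not made up. A row lasts 1/8 s, in which the tool goes at most 62.5 mm and 10.7 degrees, less where a joint would pass 70% of its speed; a pose out of reach is approached as far as the arm can. A call is refused whole if a number of a shift passes 0.0625 or a number of a turn 10.7, either way. A call with a gripper value outside its range is refused whole. The fingers move at their own pace and stop on an object; "newtons" is the grip in N (left out, the last holds). Time passes only in rows, so rows that do not move let the fingers close. It gives the time, the measured TCP pose, the force and the opening at its end, in the units of the state.
- ctrl.get_obs(): the state, without advancing time (a new reading comes with each control period).
- ctrl.get_image(name): name is "scene" or "side" or "wrist"; returns a dict with "color" (480x640x3 uint8, red, green, blue), "camera_matrix" (3x3 intrinsics, pixels), "k1" (the pictures are not rectified: a ray, as slopes to the right and down, at radius r is drawn at 1 + k1 r^2 times it, then the intrinsics apply), "R" (3x3) and "t" (3): a world point X has camera coordinates R X + t; the wrist camera has in their place "T_tool_cam" (4x4, takes a point from camera to tool coordinates, whose origin is the TCP and whose axes are the flange's). Camera axes: x right, y down, z forward; pixel columns grow to the right and rows downward; lengths in m; the calibration is good to about 2 mm. A picture is of the moment at which its call begins: read the wrist's pose just before it. There is no depth.
- ctrl.finish_job(): hands the job in, once; it reports no verdict.
Trained networks look in a picture, given as the dict that the camera call returned (one of the last four; its "shot" number tells which), for a name from the list of things; names that differ only in an ending like _2 or _b are one class to them, and where a whole thing is asked for, a point or a joint stands for the part that bears it (a point fixed in the world has none). Each returns a list of dicts, best first, with "p" (0 to 1); they miss things now and then, are a little off and sometimes report something else, mostly with a low value. They report only what shows in the picture. A call takes as long as a camera call.
- ctrl.spot_in(picture, query): "bbox" ([left, top, right, bottom] in pixels, round what is visible of it).
The state is a dict: "t": time; "q": joint angles; "dq": joint speeds; "effort": joint torques, N m; "tool_pos": TCP position; "tool_rot": TCP orientation; "contact_force": force on the tool from outside, world axes, zero at the start; "wrist_torque": the same for the moment, N m; "opening": finger opening in m.
Only numpy, scipy, OpenCV 4.12 (cv2) and the standard library are available. Lean on these libraries where they do the work, as an engineer would, in place of code of your own. Each camera call takes 0.05 s, during which the arm holds its last target.

### The job

Take the small steel caddy that has a hook on its stem and hang it by that hook from the loop under the little pan on the rail, as its lower tier, so that it hangs freely and level below the pan, clear of the shelf below. Leave the other things standing where they are.

Things in the scene. Friction and masses are not known exactly. Their poses are not given: they have to be found in the camera images.
- caddy: The caddy to hang: open steel box 80 (x) x 64 (y) x 38 mm high holding one white disc, 0.13 to 0.21 kg, standing upright. Origin: centre of underside, z up. An upright stem stands outside its -x end; from its top a wire hook arches over the box along +x (away from the robot, within 0.4 rad), open downwards. Hangs level from the arch's peak. Swaps places with the tray; only it has a hook.
- caddy_hook (a point): Seat in the caddy's hook: where the centre of the loop's bar lies when seated under the arch's peak; x = 0, y = 0, z = 132 mm in the caddy's frame. Axes as the caddy's. Hook wire 6 mm thick, 141 mm high at the peak; past it the hook bends down to its tip at x = +18 mm, whose end is 113 mm above the base (19 mm below the seat).
- caddy_grip (a point): Good gripping point in the middle of the caddy's stem: x = -43, y = 0, z = 85 mm in the caddy's frame, axes as the caddy's. The stem is a flat steel bar 14 mm wide (y), 6 mm thick (x), from the base up to 110 mm.
- loop_bar (a point): Centre of the loop's straight bottom bar (6 mm thick, along this point's y), 205 mm up at rest. x points away from the robot. The loop is a window in the y-z plane, clear opening 60 mm wide, 50 mm high above the bar up to the pan (50 x 100 x 30 mm). The hook passes through along +x with its seat 33 mm above the bar's centre (11 mm to spare above and below), then is lowered onto the bar.
- tier (a joint): Swing of the pan with its loop about the rail's y axis, rad; 0 hanging straight down, positive swings the loop towards -x of the stand. The pan (0.3 kg) hangs on closed rings from the rail, 120 mm above the loop's bar; it swings freely with light damping and cannot come off.
- stand: Glass half shelf on two steel posts, fixed. Origin on the work surface under the rail's middle; x away from the robot, y along the rail. Rail 325 mm up; shelf above it x -70 to +80, y -210 to +210 mm, underside 345 mm up, small things on top. Posts at x = 65, y = +-190 mm. Under the overhang an upright gripper does not fit: lean it back to the robot by 25 to 45 degrees.
- tray: Look-alike steel box of the same 80 x 64 x 38 mm, empty, with the same stem but only 82 mm high and without a hook. To be left alone. Origin: centre of its underside.
- gourd: Terracotta mate cup, 78 mm across, 85 mm high. To be left alone. Origin: centre of its underside.
- sugar_bowl: White bowl with a steel flap lid, 92 mm across, 68 mm high. To be left alone. Origin: centre of its underside.
- tube: Clear tube with white cap lying along its y, 205 mm long, 28 mm thick, holding a steel straw. To be left alone.
- filter_box: Cardboard box 100 x 140 x 55 mm with a small sliding door. To be left alone. Origin: centre of its underside.
- jar: Glass jar with steel lid, 70 mm across, 110 mm high. To be left alone. Origin: centre of its underside.
- mug: White mug, 76 mm across, 80 mm high, handle at its +y. To be left alone. Origin: centre of its underside.

How it is judged:
On the way:
1. the caddy is lifted off the surface in the gripper (height (world z) of caddy above 0.03 m and contact force between caddy and the fingers above 0.5 N), for 0.2 s.
At the end, for the whole second after the job is handed in: The loop's bar lies in the caddy's hook (seat within 18 mm across the bar, 33 mm along it, 12 mm in height), the caddy is level within 0.3 rad and over 50 mm up, the pan within 0.25 rad of straight down, both almost still (0.06 m/s, 0.4 rad/s) (x of caddy_hook in the frame of loop_bar between -0.018 and 0.018 m and y of caddy_hook in the frame of loop_bar between -0.033 and 0.033 m and z of caddy_hook in the frame of loop_bar between -0.012 and 0.012 m and angle between caddy's own z axis and vertical below 0.3 rad and height (world z) of caddy above 0.05 m and value of joint tier between -0.25 and 0.25 rad and linear speed of caddy below 0.06 m/s and velocity of joint tier between -0.4 and 0.4 rad/s); the robot touches nothing.
It fails at once if another thing is pushed away by more than 40 mm (distance of any of gourd, tray, sugar_bowl, tube, filter_box, jar, mug from where it was at the start of the episode above 0.04 m).
It fails at once if another thing is knocked over (angle between any of gourd, tray, sugar_bowl, filter_box, jar, mug's own z axis and vertical above 0.5 rad).
It also fails if it takes over 51 s, if anything falls off the work surface, if the arm or the gripper's body presses on something with over 40 N, if the wrist force passes 120 N, or if a joint passes its speed limit or range.

## Working session

There is one attempt and no reset: what is moved stays moved. The work goes in short steps, Python scripts to look and compute and a tool call to move; the robot and the scene stay as the last step left them, time stands still between calls to the robot, and variables do not carry over. Pictures are saved under pics/ and viewed, and the job is handed in when it is done.

Besides the shell and the picture viewer there is one more tool, called after "Call:" as name([rows], argument=value, ...), one row to a line, values as JSON. step_arm: Moves the arm, as the interface text tells. Its arguments: {"type":"object","properties":{"moves":{"type":"array","items":{"type":"array","items":{"type":"number"}}},"newtons":{"type":"number"}},"required":["moves"]}

```bash
ls; mkdir -p pics; cat > h.py <<'E'
from station import ctrl
import numpy as np, cv2
from scipy.spatial.transform import Rotation as Ro
def snap(n,fn=None):
    o=ctrl.get_obs(); im=ctrl.get_image(n)
    if fn: cv2.imwrite('pics/'+fn,im['color'][:,:,::-1])
    if 'R' not in im:
        T=np.array(im['T_tool_cam']); R=Ro.from_rotvec(o['tool_rot']).as_matrix()
        Rc=R@T[:3,:3]; c=R@T[:3,3]+np.array(o['tool_pos'])
        im['R']=Rc.T; im['t']=-Rc.T@c
    return im
def ray(im,u,v):
    K=np.array(im['camera_matrix']);k=im['k1']
    p=np.array([(u-K[0,2])/K[0,0],(v-K[1,2])/K[1,1]]);s=p.copy()
    for _ in range(30): s=p/(1+k*(s@s))
    R=np.array(im['R']);t=np.array(im['t'])
    return -R.T@t, R.T@np.array([s[0],s[1],1.])
def atz(im,u,v,z):
    c,d=ray(im,u,v); return c+d*(z-c[2])/d[2]
def proj(im,X):
    K=np.array(im['camera_matrix']);k=im['k1']
    p=np.array(im['R'])@np.array(X)+np.array(im['t']); s=p[:2]/p[2]; s=s*(1+k*(s@s))
    return np.array([s[0]*K[0,0]+K[0,2],s[1]*K[1,1]+K[1,2]])
def tri(obs):
    A=np.zeros((3,3));b=np.zeros(3)
    for im,u,v in obs:
        c,d=ray(im,u,v);d/=np.linalg.norm(d);P=np.eye(3)-np.outer(d,d);A+=P;b+=P@c
    X=np.linalg.solve(A,b)
    return X,[np.round(proj(im,X)-[u,v],1) for im,u,v in obs]
E
python3 - <<'E'
from h import *
import pickle
o=ctrl.get_obs();print({k:np.round(v,3) for k,v in o.items()})
D={}
for n in ['scene','side','wrist']:
    im=snap(n,n+'0.png');D[n]=im
    print(n,np.round(im['camera_matrix'],1).tolist(),im['k1'],np.round(-np.array(im['R']).T@im['t'],3))
    for q in ['caddy','tier','stand','tray','gourd','sugar_bowl','tube','filter_box','jar','mug','caddy_hook','loop_bar'] if n!='wrist' else ['caddy','tray']:
        try: print(q,[(np.round(r['bbox']).tolist(),round(r['p'],2)) for r in ctrl.spot_in(im,q)[:2]])
        except Exception as e: print(q,e)
pickle.dump(D,open('d0.pkl','wb'))
print(ctrl.get_obs()['t'])
E
```

```text
pics
{'t': np.float64(0.0), 'q': array([ 1.114,  0.053,  1.614,  0.   ,  1.476, -0.119]), 'dq': array([-0.001, -0.001, -0.001,  0.002,  0.001,  0.001]), 'effort': array([-1.0000e-03, -3.9368e+01, -3.7018e+01, -0.0000e+00,  7.0000e-03,
        0.0000e+00]), 'tool_pos': array([0.207, 0.589, 0.23 ]), 'tool_rot': array([-5.280e-01, -3.096e+00,  3.000e-03]), 'contact_force': array([-1.234, -0.469, -0.174]), 'wrist_torque': array([-0.013,  0.018, -0.016]), 'opening': np.float64(0.086)}
scene [[601.5, 0.0, 316.9], [0.0, 601.5, 226.2], [0.0, 0.0, 1.0]] -0.1424895291033689 [-0.274 -0.785  1.377]
caddy [([255.0, 204.0, 288.0, 246.0], 0.63)]
tier [([325.0, 173.0, 358.0, 208.0], 0.81)]
stand [([270.0, 116.0, 427.0, 273.0], 0.67)]
tray [([369.0, 295.0, 404.0, 333.0], 0.66), ([322.0, 176.0, 359.0, 208.0], 0.34)]
gourd [([302.0, 256.0, 327.0, 289.0], 0.66)]
sugar_bowl [([200.0, 181.0, 227.0, 214.0], 0.66)]
tube [([423.0, 362.0, 488.0, 421.0], 0.65)]
filter_box [([169.0, 186.0, 195.0, 224.0], 0.35)]
jar [([249.0, 154.0, 271.0, 193.0], 0.71), ([436.0, 315.0, 501.0, 376.0], 0.7)]
mug [([167.0, 190.0, 
[... 246 characters left out ...]
16.0, 296.0, 261.0], 0.97)]
tier [([337.0, 195.0, 365.0, 226.0], 0.66)]
stand [([285.0, 136.0, 430.0, 307.0], 0.75)]
tray [([359.0, 321.0, 392.0, 359.0], 0.85), ([299.0, 278.0, 324.0, 311.0], 0.52)]
gourd [([299.0, 277.0, 326.0, 311.0], 0.93)]
sugar_bowl [([222.0, 199.0, 248.0, 222.0], 0.72)]
tube [([398.0, 392.0, 450.0, 464.0], 0.66)]
filter_box [([421.0, 349.0, 486.0, 410.0], 0.7)]
jar [([274.0, 179.0, 298.0, 213.0], 0.79)]
mug [([190.0, 194.0, 212.0, 229.0], 0.73)]
caddy_hook [([267.0, 234.0, 299.0, 258.0], 0.69)]
loop_bar [([334.0, 189.0, 364.0, 226.0], 0.55)]
wrist [[398.0, 0.0, 319.6], [0.0, 398.0, 241.6], [0.0, 0.0, 1.0]] -0.050988956362643355 [0.127 0.617 0.375]
caddy []
tray []
1.45
```

View images.

```bash
python3 - <<'E'
import cv2
for n,(a,b,c,d) in {'scene':(150,100,510,430),'side':(170,120,500,470)}.items():
    im=cv2.imread(f'pics/{n}0.png'); cv2.imwrite(f'pics/{n}0c.png',cv2.resize(im[b:d,a:c],None,fx=1.65,fy=1.65))
    x0,y0=(245,160) if n=='scene' else (260,170)
    cv2.imwrite(f'pics/{n}0z.png',cv2.resize(im[y0:y0+95,x0:x0+130],None,fx=6,fy=6,interpolation=cv2.INTER_CUBIC))
E
```

```text
(no output)
```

View pics/scene0c.png

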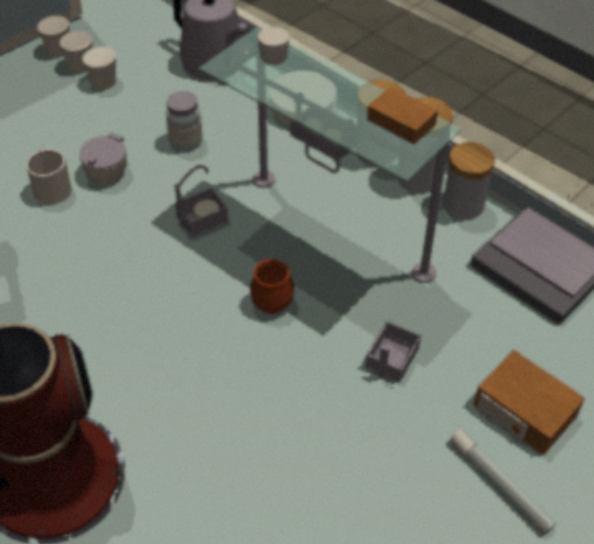

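View pics/scene0z.png

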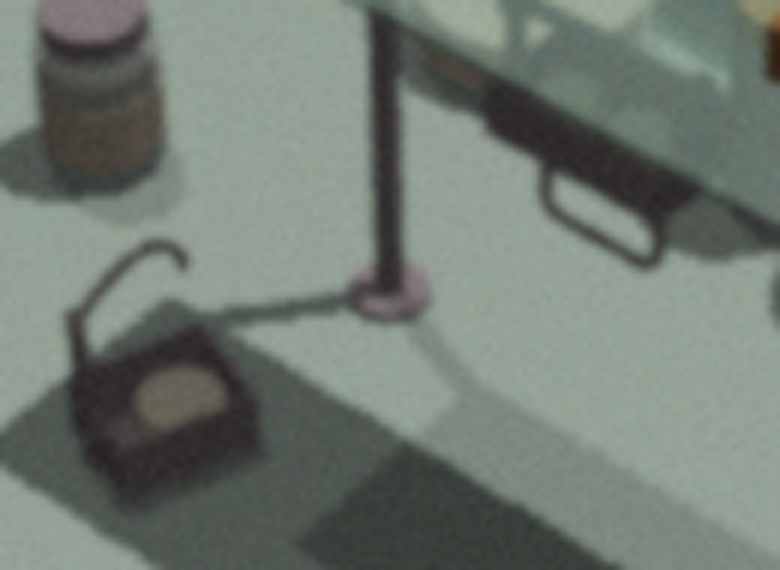

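View pics/side0z.png

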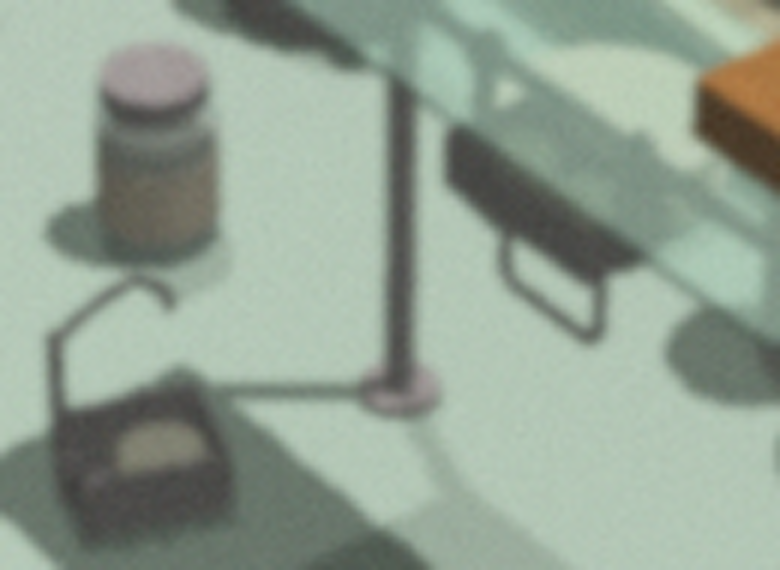

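View pics/side0c.png

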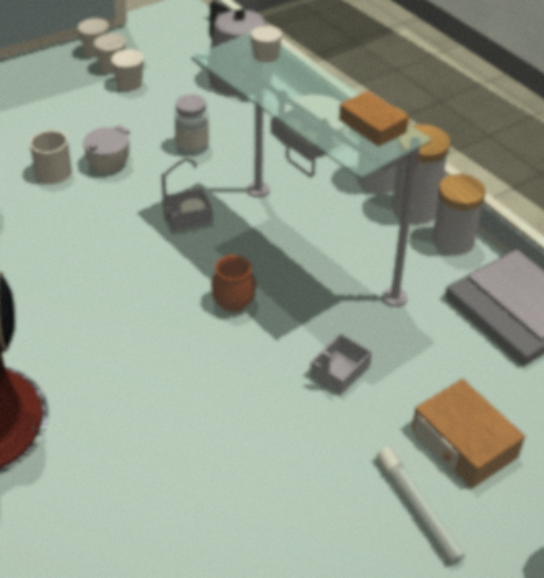

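View pics/wrist0.png

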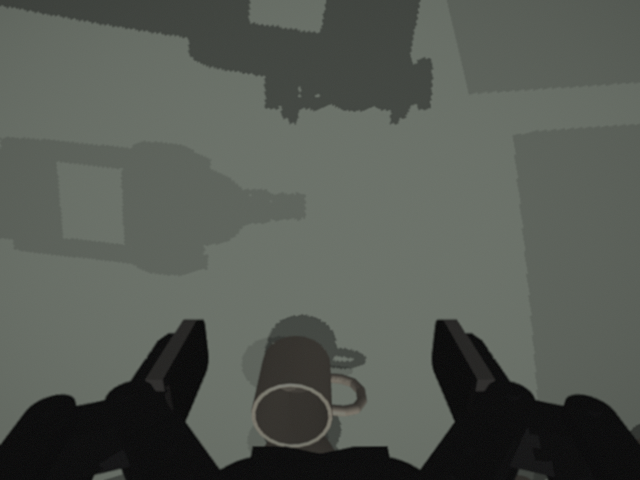

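```bash
python3 - <<'E'
from h import *
import pickle
D=pickle.load(open('d0.pkl','rb'));s,d=D['scene'],D['side']
P={'peak':((271.3,200.5),(282.5,217.2),.138),'stemtop':((257.2,212.5),(269.3,226.7),.110),'tip':((275.5,204.7),(288.3,220.5),.115),
'barL':((336.7,194.2),(344.7,215.8),.205),'barR':((353.3,203.8),(358.3,226.2),.205),'postL':((310,208.3),(326.7,235.5),.005),'postR':((407,264.8),(409.4,300.6),.005)}
for k,(a,b,z) in P.items():
    X,r=tri([(s,*a),(d,*b)])
    print(k,np.round(X,3),r,np.round(atz(s,*a,z),3),np.round(atz(d,*b,z),3))
for q,n in [('tray',(369,295,404,333)),('gourd',(302,256,327,289)),('sugar_bowl',(200,181,227,214)),('jar',(249,154,271,193)),('mug',(167,190,196,225)),('filter',(436,315,501,376)),('tube',(423,362,488,421))]:
    print(q,np.round(atz(s,(n[0]+n[2])/2,(n[1]+n[3])/2,.035),3))
# canisters behind
for u,v in [(150+470/1.65,100+210/1.65),(150+300/1.65,100+85/1.65),(150+205/1.65,100+60/1.65)]: print(np.round(atz(s,u,v,0.),3))
T=np.array(D['wrist']['T_tool_cam']);print(T.round(3))
E
```

```text
peak [0.537 0.232 0.137] [array([-0.4,  0.7]), array([ 0.5, -0.6])] [0.54  0.233 0.138] [0.534 0.229 0.138]
stemtop [0.504 0.261 0.094] [array([ 0., -0.]), array([-0.,  0.])] [0.494 0.248 0.11 ] [0.494 0.243 0.11 ]
tip [0.551 0.228 0.118] [array([ 0.3, -0.4]), array([-0.3,  0.4])] [0.551 0.229 0.115] [0.555 0.231 0.115]
barL [0.644 0.065 0.202] [array([-0.1,  0.2]), array([ 0.1, -0.1])] [0.643 0.063 0.205] [0.641 0.062 0.205]
barR [0.646 0.003 0.205] [array([-0.1,  0.1]), array([ 0.1, -0.1])] [0.647 0.003 0.205] [0.646 0.002 0.205]
postL [ 0.702  0.238 -0.015] [array([-0.2,  0.4]), array([ 0.3, -0.3])] [0.69  0.224 0.005] [0.687 0.217 0.005]
postR [ 0.733 -0.146 -0.011] [array([-0.2,  0.3]), array([ 0.3, -0.3])] [ 0.723 -0.153  0.005] [ 0.72  -0.158  0.005]
tray [ 0.526 -0.238  0.035]
gourd [0.493 0.006 0.035]
sugar_bowl [0.485 0.464 0.035]
jar [0.669 0.443 0.035]
mug [0.383 0.502 0.035]
filter [ 0.598 -0.459  0.035]
tube [ 0.466 -0.515  0.035]
[ 0.91  -0.117  0.   ]
[0.954 0.379 0.   ]
[0.87  0.595 0.   ]
[[-0.    -0.946 -0.323  0.085]
 [ 1.    -0.    -0.001 -0.   ]
 [ 0.001 -0.323  0.946 -0.143]
 [ 0.     0.     0.     1.   ]]
```

```bash
python3 - <<'E'
from h import *
import pickle
D=pickle.load(open('d0.pkl','rb'));s,d=D['scene'],D['side']
for p in [(.3,.85,0),(.3,.85,.3),(.35,1,.3),(.35,1.05,0),(.6,.8,.3),(.75,.65,.3),(.207,.59,.23),(0,0,.3)]: print(p,proj(s,p).round(),proj(d,p).round())
E
```

```text
(0.3, 0.85, 0) [106. 179.] [143. 183.]
(0.3, 0.85, 0.3) [ 83. 108.] [129. 111.]
(0.35, 1, 0.3) [75. 85.] [129.  91.]
(0.35, 1.05, 0) [ 91. 148.] [138. 155.]
(0.6, 0.8, 0.3) [169.  76.] [214.  92.]
(0.75, 0.65, 0.3) [231.  74.] [272.  97.]
(0.207, 0.59, 0.23) [105. 176.] [133. 171.]
(0, 0, 0.3) [156. 321.] [131. 292.]
```

View pics/scene0.png

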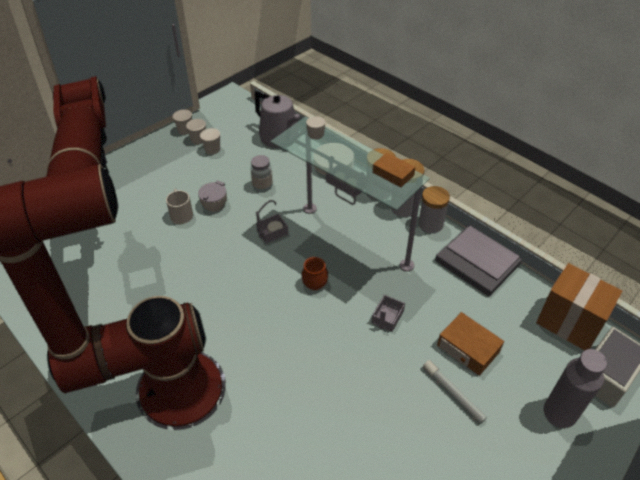

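Call:
step_arm([
  [1, 0.01, 0.03, 0.02, 10],
  [1, 0.01, 0.03, 0.02, 10],
  [1, 0.01, 0.03, 0.02, 10],
  [1, 0.01, 0.03, 0.01, 10],
  [1, 0.01, 0.03, 0.01, 10],
  [1, 0.01, 0.03, 0.01, 10],
  [1, 0.01, 0.03, 0.01, 10],
  [1, 0.01, 0.03, 0, 10],
  [1, 0.01, 0.03, 0, 10],
])

```text
t: 2.58
tool_pos: [0.2986, 0.8652, 0.3335]
tool_rot: [-1.88, 2.511, -0.004]
contact_force: [0.3, 0.4, 0.3]
opening: 0.0851
```

Call:
step_arm([
  [1, 0.02, 0.055, 0, 0],
  [1, 0.02, 0.055, 0, 0],
  [1, 0.02, 0.055, 0, 0],
])

```text
t: 2.95
tool_pos: [0.3278, 0.9408, 0.2901]
tool_rot: [-1.861, 2.49, 0.029]
contact_force: [-1.7, -0.4, -2.4]
opening: 0.0853
```

```bash
python3 - <<'E'
from h import *
o=ctrl.get_obs();print({k:np.round(o[k],3) for k in ['t','q','tool_pos']});print(Ro.from_rotvec(o['tool_rot']).as_matrix().round(3))
E
```

```text
{'t': np.float64(2.95), 'q': array([ 1.161,  1.113,  0.069, -0.   ,  1.923, -1.694]), 'tool_pos': array([0.328, 0.941, 0.29 ])}
[[-0.283 -0.959  0.015]
 [-0.958  0.283  0.034]
 [-0.037 -0.005 -0.999]]
```

Call:
step_arm([
  [1, 0.02, 0.055, 0.03, 0],
  [1, 0.02, 0.055, 0.03, 0],
  [1, 0.02, 0.055, 0.03, 0],
  [1, 0.02, 0.055, 0.03, 0],
])

```text
t: 3.45
tool_pos: [0.3402, 0.9676, 0.3375]
tool_rot: [-1.781, 2.382, 0.159]
contact_force: [-0.2, -0.3, 0.4]
opening: 0.0854
```

```bash
cat > st.py <<'E'
from h import *
o=ctrl.get_obs();print({k:np.round(o[k],3).tolist() for k in ['t','q','tool_pos','contact_force','opening']});R=Ro.from_rotvec(o['tool_rot']).as_matrix()
print('z',R[:,2].round(3),'y',R[:,1].round(3),'tilt',np.degrees(np.arccos(-R[2,2])).round(1))
E
python3 st.py
```

```text
{'t': 3.45, 'q': [1.157, 1.078, 0.055, 0.012, 1.814, -1.694], 'tool_pos': [0.34, 0.968, 0.337], 'contact_force': [-0.172, -0.315, 0.356], 'opening': 0.085}
z [ 0.067  0.182 -0.981] y [-0.959  0.284 -0.013] tilt 11.2
```

Call:
step_arm([
  [1, 0.02, 0.055, 0.03, 0],
  [1, 0.02, 0.055, 0.03, 0],
  [1, 0.02, 0.055, 0.03, 0],
  [1, 0.02, 0.055, 0.03, 0],
  [1, 0.02, 0.055, 0.03, 0],
])

```text
t: 4.08
tool_pos: [0.3563, 1.0049, 0.3901]
tool_rot: [-1.671, 2.233, 0.312]
contact_force: [0.1, 0.2, 0.0]
opening: 0.0851
```

```bash
python3 st.py
```

```text
{'t': 4.075, 'q': [1.153, 1.041, 0.055, 0.028, 1.645, -1.694], 'tool_pos': [0.356, 1.005, 0.39], 'contact_force': [0.06, 0.205, 0.01], 'opening': 0.085}
z [ 0.133  0.368 -0.92 ] y [-0.958  0.287 -0.024] tilt 23.0
```

Call:
step_arm([
  [1, 0.02, 0.055, 0.03, 0],
  [1, 0.02, 0.055, 0.03, 0],
  [1, 0.02, 0.055, 0.03, 0],
  [1, 0.02, 0.055, 0.03, 0],
  [1, 0.02, 0.055, 0.03, 0],
  [1, 0.02, 0.055, 0.03, 0],
])

```text
t: 4.82
tool_pos: [0.3759, 1.0524, 0.4388]
tool_rot: [-1.537, 2.055, 0.47]
contact_force: [-0.3, -0.5, -0.7]
opening: 0.0857
```

```bash
python3 st.py
```

```text
{'t': 4.825, 'q': [1.15, 1.024, 0.056, 0.046, 1.421, -1.697], 'tool_pos': [0.376, 1.052, 0.439], 'contact_force': [-0.305, -0.488, -0.725], 'opening': 0.086}
z [ 0.203  0.563 -0.801] y [-0.955  0.293 -0.035] tilt 36.8
```

Call:
step_arm([
  [1, 0.0, -0.05, 0, -5.4],
  [1, 0.0, -0.05, 0, -5.4],
  [1, 0.0, -0.05, -0.01, -5.4],
  [1, 0.0, -0.05, -0.01, -5.4],
  [1, 0.0, -0.05, -0.01, -5.4],
  [1, 0.0, -0.05, -0.01, -5.4],
  [1, 0.0, -0.05, -0.01, -5.4],
  [1, 0.0, -0.05, -0.01, -5.4],
])

```text
t: 5.82
tool_pos: [0.3791, 0.6654, 0.3692]
tool_rot: [-0.665, 2.414, 0.183]
contact_force: [1.3, 1.0, -0.6]
opening: 0.0855
```

```bash
python3 st.py
```

```text
{'t': 5.825, 'q': [1.078, 0.029, 1.503, -0.39, 1.082, -0.939], 'tool_pos': [0.379, 0.665, 0.369], 'contact_force': [1.325, 0.978, -0.614], 'opening': 0.085}
z [ 0.532  0.283 -0.798] y [-0.503  0.864 -0.029] tilt 37.1
```

Call:
step_arm([
  [1, 0.005, -0.05, -0.01, -5.2],
  [1, 0.005, -0.05, -0.01, -5.2],
  [1, 0.005, -0.05, -0.01, -5.2],
  [1, 0.005, -0.05, -0.01, -5.2],
  [1, 0.005, -0.05, -0.01, -5.2],
  [1, 0.005, -0.05, -0.01, -5.2],
  [1, 0.005, -0.05, -0.01, -5.2],
  [1, 0.005, -0.05, -0.01, -5.2],
  [1, 0.0, 0, 0, 0],
])

```text
t: 6.95
tool_pos: [0.4186, 0.2532, 0.2903]
tool_rot: [0.263, 2.473, -0.112]
contact_force: [0.2, 1.2, 0.3]
opening: 0.0854
```

```bash
python3 st.py; python3 - <<'E'
from h import *
import pickle
s=snap('scene','s1.png');w=snap('wrist','w1.png');d=snap('side','d1.png')
pickle.dump((s,w,d),open('d1.pkl','wb'))
for p in [(.495,.245,.11),(.537,.231,.138),(.64,.033,.205)]: print(proj(w,p).round())
for n in (s,d):print(ctrl.spot_in(n,'caddy')[:1])
c=s['color'][80:330,150:450,::-1];cv2.imwrite('pics/s1c.png',cv2.resize(c,None,fx=2.4,fy=2.4,interpolation=cv2.INTER_CUBIC))
E
```

```text
{'t': 6.95, 'q': [0.667, -0.574, 2.126, -0.542, 1.199, -0.592], 'tool_pos': [0.419, 0.253, 0.29], 'contact_force': [0.201, 1.214, 0.255], 'opening': 0.085}
z [ 0.594 -0.144 -0.791] y [ 0.216  0.976 -0.016] tilt 37.7
[332. 150.]
[326. 209.]
[167. 337.]
[{'bbox': [255.4, 214.8, 289.0, 243.7], 'p': 0.55}]
[{'bbox': [269.1, 214.7, 297.8, 259.5], 'p': 0.64}]
```

View pics/w1.png

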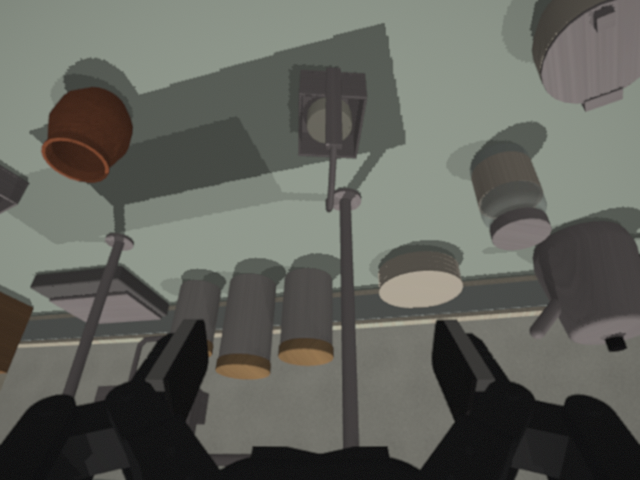

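View pics/s1c.png

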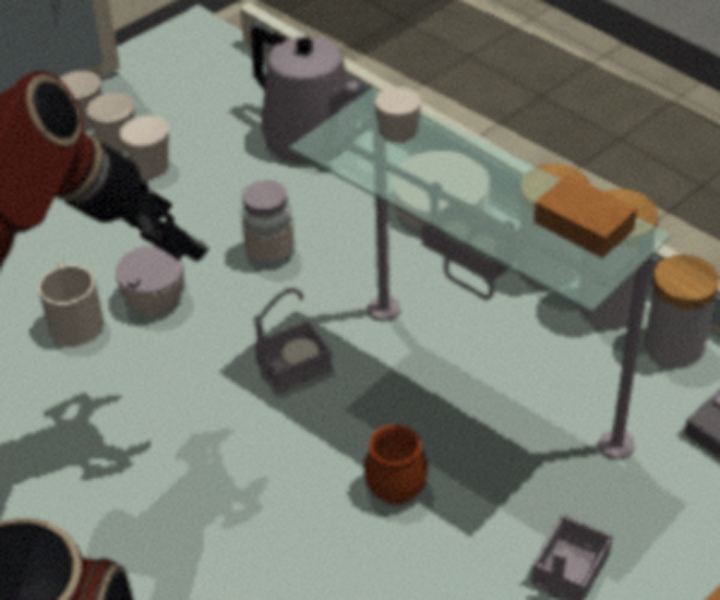

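```bash
python3 - <<'E'
from h import *
import pickle
s,w,d=pickle.load(open('d1.pkl','rb'))
cv2.imwrite('pics/w1z.png',cv2.resize(w['color'][50:230,250:420,::-1],None,fx=3.3,fy=3.3,interpolation=cv2.INTER_CUBIC))
E
```

```text
(no output)
```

View pics/w1z.png

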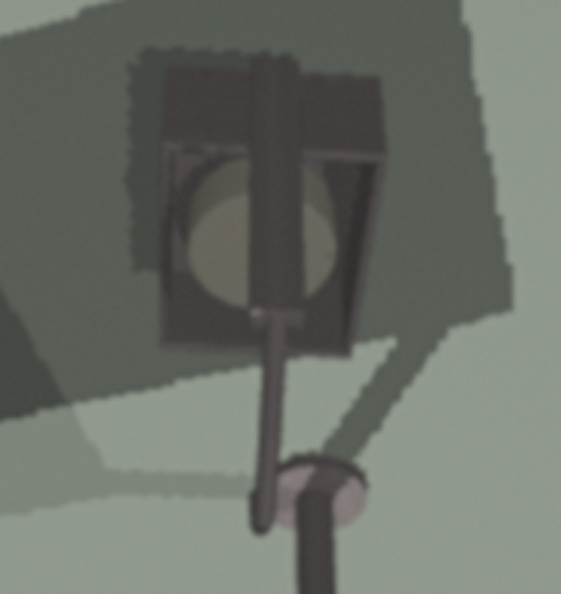

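```bash
python3 - <<'E'
from h import *
import pickle
s,w,d=pickle.load(open('d1.pkl','rb'))
C=[atz(w,*p,.038) for p in [(300,94.8),(366.7,96.4),(299.1,155.5),(356,157.6)]]
print(np.round(C,3), 'centre',np.mean(C,0).round(4))
f=lambda v:np.degrees(np.arctan2(v[1],v[0])).round(1)
print('yaw',f(C[2]-C[0]),f(C[3]-C[1]),f(C[0]-C[1])-90,f(C[2]-C[3])-90, [np.linalg.norm(v).round(3) for v in (C[2]-C[0],C[3]-C[1],C[0]-C[1],C[2]-C[3])])
print('stem',atz(w,333.3,145.5,.11).round(4),'peak',atz(w,329.7,203,.138).round(4))
a,b=atz(w,333.3,145.5,.11),atz(w,329.7,203,.138);print(f(b-a))
E
```

```text
[[0.489 0.216 0.038]
 [0.503 0.276 0.038]
 [0.563 0.195 0.038]
 [0.579 0.255 0.038]] centre [0.5334 0.2357 0.038 ]
yaw -15.4 -15.4 -193.3 -194.4 [np.float64(0.078), np.float64(0.079), np.float64(0.062), np.float64(0.062)]
stem [0.4908 0.2467 0.11  ] peak [0.5291 0.2361 0.138 ]
-15.4
```

Call:
step_arm([
  [1, 0.01, 0.001, -0.05, -1.2],
  [1, 0.01, 0.001, -0.05, 0],
  [1, 0.01, 0.001, -0.05, 0],
  [1, 0, 0, 0, 0],
])

```text
t: 7.7
tool_pos: [0.4498, 0.2644, 0.1421]
tool_rot: [0.277, 2.467, -0.107]
contact_force: [0.2, 0.9, 0.3]
opening: 0.0851
```

```bash
python3 st.py; python3 - <<'E'
from h import *
w=snap('wrist','w2.png')
print(atz(w,0,0,0)*0, proj(w,(.492,.2465,.11)).round(1))
E
```

```text
{'t': 7.7, 'q': [0.643, -0.34, 2.221, -0.644, 0.911, -0.391], 'tool_pos': [0.45, 0.264, 0.142], 'contact_force': [0.162, 0.894, 0.323], 'opening': 0.085}
z [ 0.597 -0.145 -0.789] y [ 0.224  0.974 -0.009] tilt 37.9
[0. 0. 0.] [306.5 297.7]
```

View pics/w2.png

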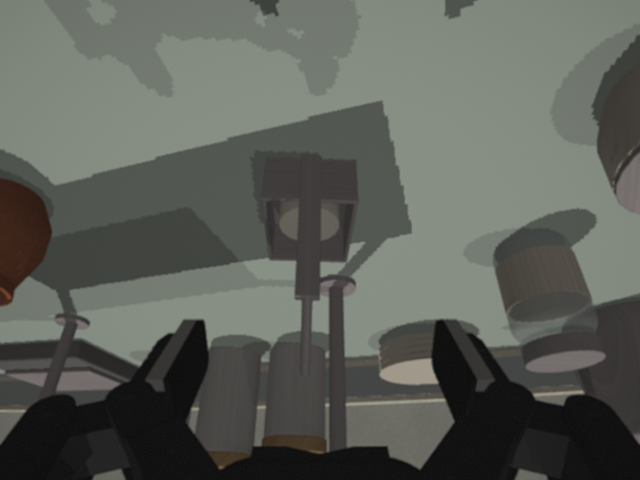

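Call:
step_arm([
  [1, 0.013, -0.008, -0.018, 0],
  [1, 0.013, -0.007, -0.018, 0],
  [1, 0.013, -0.005, -0.018, 0],
  [1, 0.013, -0.003, -0.018, 0],
  [1, 0, 0, 0, 0],
])

```text
t: 8.38
tool_pos: [0.5138, 0.2514, 0.0931]
tool_rot: [0.273, 2.439, -0.078]
contact_force: [-0.1, -0.5, 0.1]
opening: 0.0851
```

```bash
python3 st.py
```

```text
{'t': 8.375, 'q': [0.533, -0.166, 2.184, -0.713, 0.708, -0.358], 'tool_pos': [0.514, 0.251, 0.093], 'contact_force': [-0.107, -0.487, 0.141], 'opening': 0.085}
z [ 0.623 -0.126 -0.772] y [0.216 0.976 0.015] tilt 39.5
```

Call:
step_arm([
  [1, -0.006, -0.005, -0.012, 0],
  [1, -0.005, -0.003, -0.012, 0],
  [1, 0, 0, 0, 0],
])

```text
t: 8.75
tool_pos: [0.5033, 0.2452, 0.0728]
tool_rot: [0.273, 2.433, -0.072]
contact_force: [-0.3, -0.6, -0.3]
opening: 0.0858
```

```bash
python3 st.py
```

```text
{'t': 8.75, 'q': [0.533, -0.163, 2.223, -0.754, 0.67, -0.308], 'tool_pos': [0.503, 0.245, 0.073], 'contact_force': [-0.281, -0.575, -0.338], 'opening': 0.086}
z [ 0.629 -0.123 -0.768] y [0.214 0.977 0.02 ] tilt 39.8
```

Call:
step_arm([
  [0, 0, 0, 0, -2],
  [0, 0, 0, 0, 0],
  [0, 0, 0, 0, 0],
  [0, 0, 0, 0, 0],
  [0, 0, 0, 0, 0],
], newtons=80)

```text
t: 9.38
tool_pos: [0.5031, 0.2454, 0.0738]
tool_rot: [0.313, 2.427, -0.087]
contact_force: [-1.4, -0.6, 1.4]
opening: 0.0124
```

```bash
python3 st.py; python3 - <<'E'
from h import *
w=snap('wrist','w3.png')
E
```

```text
{'t': 9.375, 'q': [0.545, -0.152, 2.212, -0.77, 0.697, -0.26], 'tool_pos': [0.503, 0.245, 0.074], 'contact_force': [-1.393, -0.616, 1.376], 'opening': 0.012}
z [ 0.625 -0.144 -0.767] y [0.247 0.969 0.02 ] tilt 39.9
```

View pics/w3.png

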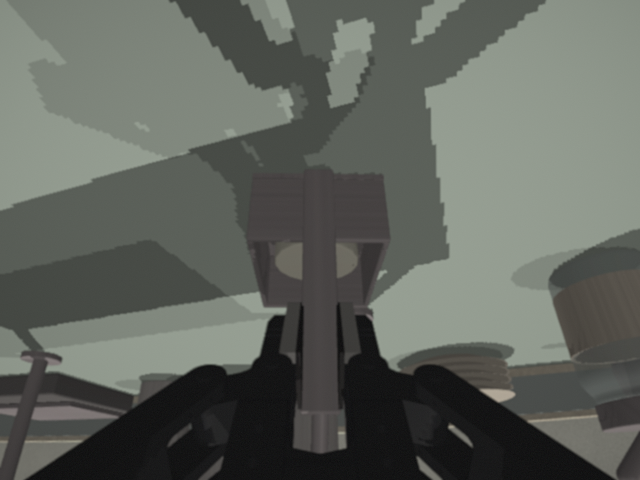

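```bash
cat > cad.py <<'E'
from h import *
import json,os
BAR=np.array([.6445,.033,.205]); BY=4.5
def init():
    o=ctrl.get_obs();R=Ro.from_rotvec(o['tool_rot']).as_matrix()
    C=Ro.from_euler('z',-14.5,degrees=True).as_matrix();c=np.array([.5334,.2357,0])
    np.savez('rel.npz',Rr=R.T@C,p=R.T@(c-np.array(o['tool_pos'])))
def show(X=None):
    o=ctrl.get_obs();R=Ro.from_rotvec(o['tool_rot']).as_matrix();r=np.load('rel.npz')
    C=R@r['Rr'];c=np.array(o['tool_pos'])+R@r['p'];seat=c+C@[0,0,.132]
    B=Ro.from_euler('z',BY,degrees=True).as_matrix()
    print('t',o['t'],'F',np.round(o['contact_force'],1),'open',round(o['opening'],4),'q',np.round(o['q'],2))
    print('caddy',c.round(4),'yaw',np.degrees(np.arctan2(C[1,0],C[0,0])).round(1),'pitch(nose down+)',np.degrees(np.arcsin(-C[2,0])).round(1),'roll',np.degrees(np.arcsin(C[2,1])).round(1),'tilt',np.degrees(np.arccos(-R[2,2])).round(1))
    print('seat',seat.round(4),'rel bar (bar axes)',(B.T@(seat-BAR)).round(4),'tcp',np.round(o['tool_pos'],4))
    return C,c,seat
E
python3 -c "
from cad import *
init();show()"
```

```text
t 9.425 F [-1.2  0.9  1.7] open 0.0126 q [ 0.54 -0.15  2.21 -0.77  0.7  -0.26]
caddy [0.5334 0.2357 0.    ] yaw -14.5 pitch(nose down+) -0.0 roll -0.0 tilt 39.9
seat [0.5334 0.2357 0.132 ] rel bar (bar axes) [-0.0949  0.2108 -0.073 ] tcp [0.5031 0.2454 0.0738]
```

Call:
step_arm([
  [0, 0, 0, 0.03, 0],
  [0, 0, 0, 0.04, 0],
  [0, -0.01, 0, 0.04, 0],
  [0, -0.01, 0, 0.02, 0],
  [0, 0, 0, 0, 0],
])

```text
t: 10.05
tool_pos: [0.4794, 0.2438, 0.2026]
tool_rot: [0.315, 2.435, -0.089]
contact_force: [0.9, -0.2, -2.2]
opening: 0.0122
```

```bash
python3 -c "
from cad import *
show();snap('wrist','w4.png')"
```

```text
t 10.05 F [ 0.9 -0.2 -2.2] open 0.0122 q [ 0.57 -0.41  2.17 -0.6   0.95 -0.5 ]
caddy [0.5091 0.2341 0.1285] yaw -14.6 pitch(nose down+) 0.5 roll -0.1 tilt 39.4
seat [0.5102 0.2341 0.2605] rel bar (bar axes) [-0.1181  0.2111  0.0555] tcp [0.4794 0.2438 0.2026]
```

View pics/w4.png

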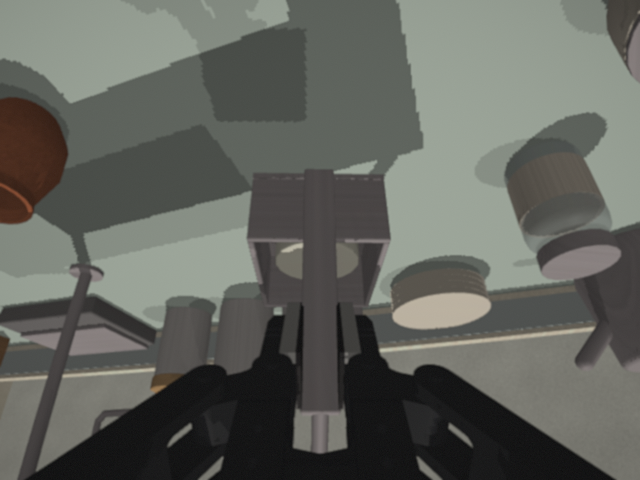

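Call:
step_arm([
  [0, 0.004, -0.02, 0, 2],
  [0, 0.006, -0.027, 0, 2.4],
  [0, 0.006, -0.027, 0, 2.4],
  [0, 0.006, -0.027, 0, 2.4],
  [0, 0.006, -0.027, 0, 2.4],
  [0, 0.006, -0.027, 0, 2.4],
  [0, 0.006, -0.027, 0, 2.4],
  [0, 0.005, -0.02, 0, 2],
  [0, 0, 0, 0, 0],
])

```text
t: 11.22
tool_pos: [0.5176, 0.0324, 0.1765]
tool_rot: [-0.091, 2.486, 0.043]
contact_force: [0.2, -0.9, -1.1]
opening: 0.0122
```

```bash
python3 -c "
from cad import *
show()"
```

```text
t 11.225 F [ 0.2 -0.9 -1.1] open 0.0122 q [-0.16 -0.62  2.34  0.21  0.79 -1.91]
caddy [0.5463 0.0319 0.1014] yaw 4.2 pitch(nose down+) 2.4 roll -0.6 tilt 37.5
seat [0.5518 0.0338 0.2333] rel bar (bar axes) [-0.0924  0.008   0.0283] tcp [0.5176 0.0324 0.1765]
```

```bash
python3 -c "
from cad import *
import pickle
C,c,seat=show()
D=[]
for n in ('scene','side'):
    im=snap(n,n+'5.png');D.append(im)
    for nm,X in (('peak',c+C@[0,0,.138]),('tip',c+C@[.018,0,.113]),('stem',c+C@[-.043,0,.11]),('bar',BAR)): print(n,nm,proj(im,X).round(1))
    x0,y0=(270,150) if n=='scene' else (280,165)
    cv2.imwrite('pics/%s5z.png'%n,cv2.resize(im['color'][y0:y0+95,x0:x0+130,::-1],None,fx=6,fy=6,interpolation=cv2.INTER_CUBIC))
w=snap('wrist','w5.png');D.append(w)
pickle.dump(D,open('d5.pkl','wb'))
"
```

```text
t 11.225 F [ 0.2 -0.9 -1.1] open 0.0122 q [-0.16 -0.62  2.34  0.21  0.79 -1.91]
caddy [0.5463 0.0319 0.1014] yaw 4.2 pitch(nose down+) 2.4 roll -0.6 tilt 37.5
seat [0.5518 0.0338 0.2333] rel bar (bar axes) [-0.0924  0.008   0.0283] tcp [0.5176 0.0324 0.1765]
scene peak [321.6 206.6]
scene tip [325.7 210.1]
scene stem [311.2 222.4]
scene bar [344.9 199. ]
side peak [324.  222.2]
side tip [328.9 227.3]
side stem [311.2 236.1]
side bar [351.5 220.6]
```

View pics/scene5z.png

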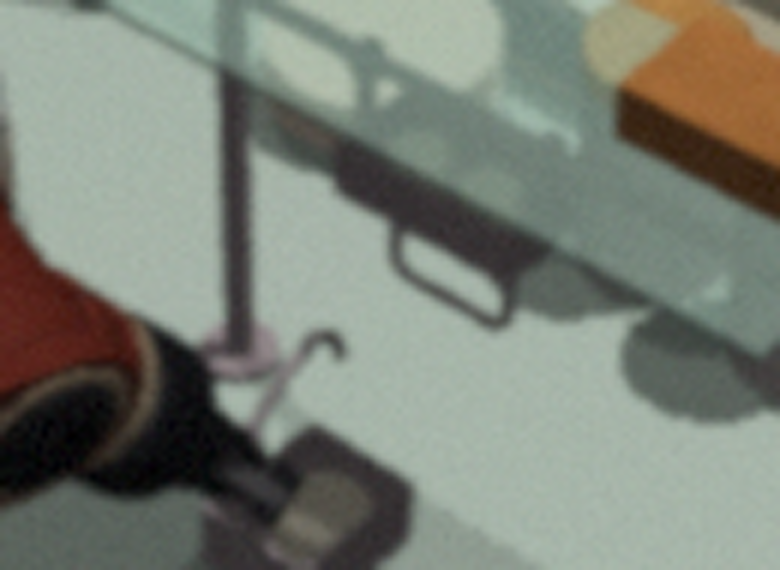

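View pics/side5z.png

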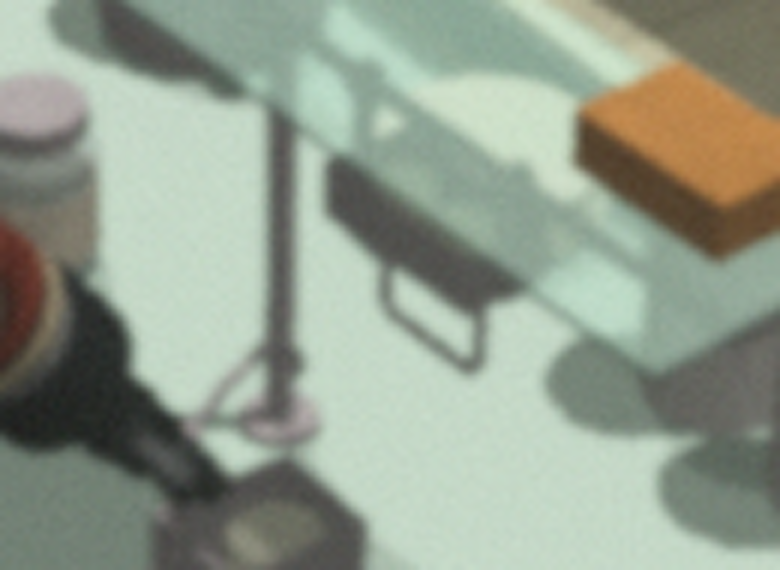

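View pics/w5.png

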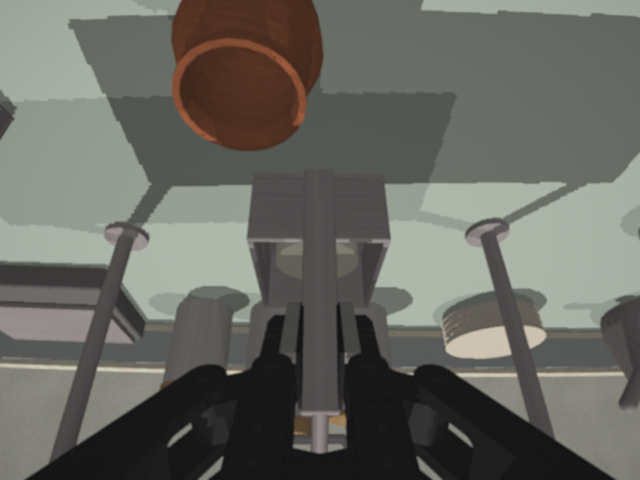

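Call:
step_arm([
  [0, 0.01, 0, 0.003, 0],
  [0, 0.012, 0, 0.001, 0],
  [0, 0.012, 0, 0, 0],
  [0, 0, 0, 0, 0],
])

```text
t: 11.88
tool_pos: [0.5538, 0.0387, 0.1818]
tool_rot: [-0.103, 2.484, 0.047]
contact_force: [0.2, 0.0, -2.1]
opening: 0.0123
```

```bash
python3 -c "
from cad import *
show()"
```

```text
t 11.875 F [ 0.2  0.  -2.1] open 0.0123 q [-0.14 -0.5   2.26  0.21  0.75 -1.9 ]
caddy [0.5827 0.0385 0.1069] yaw 4.8 pitch(nose down+) 2.3 roll -0.6 tilt 37.6
seat [0.5879 0.0404 0.2388] rel bar (bar axes) [-0.0559  0.0118  0.0338] tcp [0.5538 0.0387 0.1818]
```

Call:
step_arm([
  [0, 0.005, -0.005, 0, 0],
  [0, 0.009, -0.003, 0, 0],
  [0, 0.009, 0, 0, 0],
  [0, 0, 0, 0, 0],
])

```text
t: 12.38
tool_pos: [0.5783, 0.0309, 0.182]
tool_rot: [-0.105, 2.483, 0.047]
contact_force: [0.5, -0.1, -1.1]
opening: 0.0124
```

```bash
python3 -c "
from cad import *
import pickle
C,c,seat=show()
for n in ('scene','side'):
    im=snap(n,n+'6.png')
    for nm,X in (('peak',c+C@[0,0,.138]),('tip',c+C@[.018,0,.113]),('stem',c+C@[-.043,0,.11]),('bar',BAR)): print(n,nm,proj(im,X).round(1))
    x0,y0=(290,160) if n=='scene' else (300,175)
    cv2.imwrite('pics/%s6z.png'%n,cv2.resize(im['color'][y0:y0+75,x0:x0+90,::-1],None,fx=8,fy=8,interpolation=cv2.INTER_CUBIC))
"
```

```text
t 12.375 F [ 0.5 -0.1 -1.1] open 0.0124 q [-0.15 -0.42  2.21  0.23  0.73 -1.92]
caddy [0.6073 0.0307 0.1071] yaw 4.8 pitch(nose down+) 2.3 roll -0.7 tilt 37.6
seat [0.6123 0.0326 0.239 ] rel bar (bar axes) [-0.0321  0.0022  0.034 ] tcp [0.5783 0.0309 0.182 ]
scene peak [337.4 194.3]
scene tip [341.1 197.8]
scene stem [327.3 209.9]
scene bar [344.9 199. ]
side peak [342.6 213.2]
side tip [347.1 218.3]
side stem [330.1 227. ]
side bar [351.5 220.6]
```

View pics/scene6z.png

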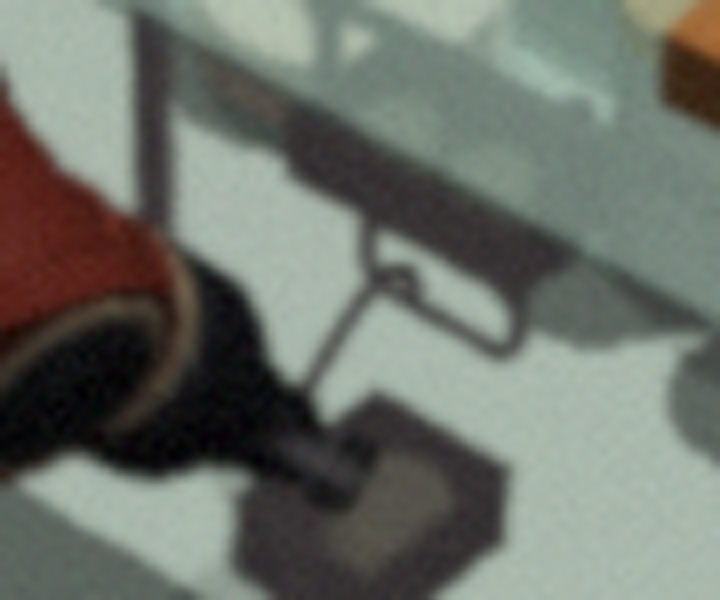

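View pics/side6z.png

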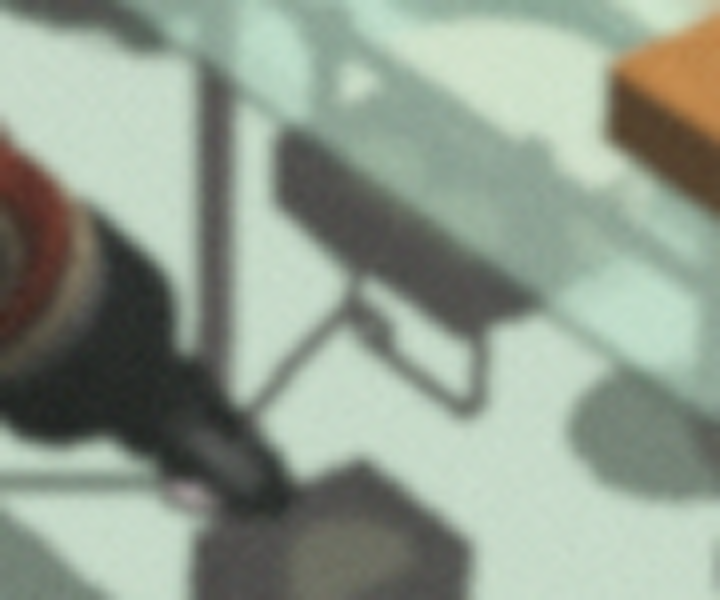

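Call:
step_arm([
  [0, 0.008, 0, 0, 0],
  [0, 0.008, 0, 0, 0],
  [0, 0, 0, 0, 0],
])

```text
t: 12.85
tool_pos: [0.5948, 0.031, 0.1819]
tool_rot: [-0.105, 2.483, 0.047]
contact_force: [-1.0, -0.8, -1.4]
opening: 0.0124
```

```bash
python3 -c "
from cad import *
show()"
```

```text
t 12.85 F [-1.  -0.8 -1.4] open 0.0124 q [-0.14 -0.37  2.17  0.22  0.71 -1.92]
caddy [0.6237 0.0308 0.1069] yaw 4.8 pitch(nose down+) 2.3 roll -0.7 tilt 37.6
seat [0.6288 0.0328 0.2388] rel bar (bar axes) [-0.0157  0.001   0.0338] tcp [0.5948 0.031  0.1819]
```

Call:
step_arm([
  [0, 0.008, 0.001, 0, 0],
  [0, 0.008, 0, 0, 0],
  [0, 0, 0, 0, 0],
])

```text
t: 13.22
tool_pos: [0.612, 0.0322, 0.1818]
tool_rot: [-0.105, 2.483, 0.047]
contact_force: [0.5, 0.3, -1.3]
opening: 0.0126
```

```bash
python3 -c "
from cad import *
import pickle
C,c,seat=show()
for n in ('scene','side'):
    im=snap(n,n+'7.png')
    for nm,X in (('peak',c+C@[0,0,.138]),('tip',c+C@[.018,0,.113]),('stem',c+C@[-.043,0,.11]),('bar',BAR)): print(n,nm,proj(im,X).round(1))
    x0,y0=(290,160) if n=='scene' else (300,175)
    cv2.imwrite('pics/%s7z.png'%n,cv2.resize(im['color'][y0:y0+75,x0:x0+90,::-1],None,fx=8,fy=8,interpolation=cv2.INTER_CUBIC))
"
```

```text
t 13.225 F [ 0.5  0.3 -1.3] open 0.0126 q [-0.13 -0.32  2.13  0.22  0.7  -1.91]
caddy [0.6409 0.032  0.1069] yaw 4.8 pitch(nose down+) 2.3 roll -0.7 tilt 37.6
seat [0.646  0.0339 0.2388] rel bar (bar axes) [0.0016 0.0008 0.0338] tcp [0.612  0.0322 0.1818]
scene peak [345.4 188.2]
scene tip [349.  191.8]
scene stem [335.4 203.6]
scene bar [344.9 199. ]
side peak [352.2 208.9]
side tip [356.6 214. ]
side stem [339.9 222.6]
side bar [351.5 220.6]
```

View pics/scene7z.png

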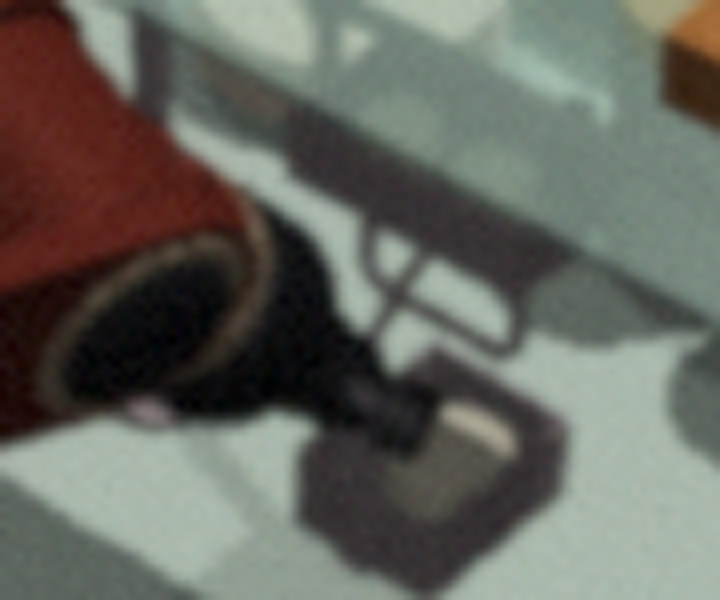

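View pics/side7z.png

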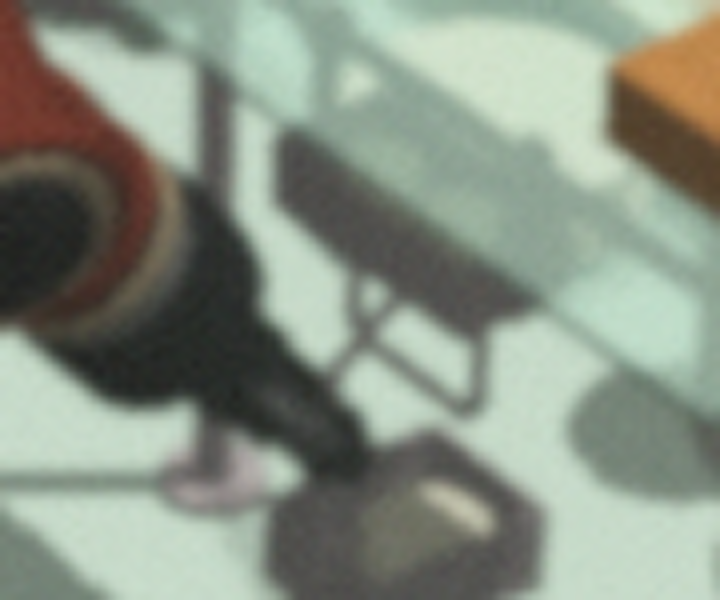

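Call:
step_arm([
  [0, -0.001, 0, -0.006, 0],
  [0, -0.001, 0, -0.007, 0],
  [0, 0, 0, -0.007, 0],
  [0, 0, 0, 0, 0],
])

```text
t: 13.82
tool_pos: [0.6083, 0.0323, 0.159]
tool_rot: [-0.105, 2.485, 0.048]
contact_force: [-0.1, 0.1, -0.9]
opening: 0.0124
```

```bash
python3 -c "
from cad import *
show()"
```

```text
t 13.825 F [-0.1  0.1 -0.9] open 0.0124 q [-0.13 -0.3   2.16  0.23  0.65 -1.93]
caddy [0.6371 0.0321 0.084 ] yaw 4.8 pitch(nose down+) 2.4 roll -0.6 tilt 37.5
seat [0.6424 0.034  0.2159] rel bar (bar axes) [-0.002   0.0012  0.0109] tcp [0.6083 0.0323 0.159 ]
```

Call:
step_arm([
  [0, 0, 0, -0.004, 0],
  [0, 0, 0, -0.004, 0],
  [0, 0, 0, 0, 0],
])

```text
t: 14.2
tool_pos: [0.6085, 0.0323, 0.1507]
tool_rot: [-0.105, 2.485, 0.047]
contact_force: [-0.2, -0.2, -2.5]
opening: 0.0122
```

```bash
python3 -c "
from cad import *
show()"
```

```text
t 14.2 F [-0.2 -0.2 -2.5] open 0.0122 q [-0.13 -0.28  2.16  0.24  0.64 -1.94]
caddy [0.6373 0.0321 0.0757] yaw 4.8 pitch(nose down+) 2.4 roll -0.6 tilt 37.5
seat [0.6426 0.034  0.2076] rel bar (bar axes) [-0.0018  0.0012  0.0026] tcp [0.6085 0.0323 0.1507]
```

Call:
step_arm([
  [0, 0, 0, -0.002, 0],
  [0, 0, 0, -0.002, 0],
  [0, 0, 0, 0, 0],
])

```text
t: 14.58
tool_pos: [0.6104, 0.0321, 0.1496]
tool_rot: [-0.105, 2.479, 0.046]
contact_force: [0.0, 0.7, 0.2]
opening: 0.0118
```

```bash
python3 -c "
from cad import *
C,c,seat=show()
for n in ('scene','side'):
    im=snap(n,n+'8.png')
    for nm,X in (('peak',c+C@[0,0,.138]),('tip',c+C@[.018,0,.113]),('bar',BAR)): print(n,nm,proj(im,X).round(1))
    x0,y0=(290,160) if n=='scene' else (300,175)
    cv2.imwrite('pics/%s8z.png'%n,cv2.resize(im['color'][y0:y0+75,x0:x0+90,::-1],None,fx=8,fy=8,interpolation=cv2.INTER_CUBIC))
show()
"
```

```text
t 14.575 F [0.  0.7 0.2] open 0.0118 q [-0.13 -0.28  2.16  0.24  0.63 -1.94]
caddy [0.6397 0.0319 0.0748] yaw 4.8 pitch(nose down+) 2.0 roll -0.7 tilt 37.9
seat [0.6442 0.0339 0.2067] rel bar (bar axes) [-0.0002  0.0009  0.0017] tcp [0.6104 0.0321 0.1496]
scene peak [344.7 196.9]
scene tip [348.3 200.3]
scene bar [344.9 199. ]
side peak [351.4 218.3]
side tip [355.7 223.2]
side bar [351.5 220.6]
t 14.675 F [0.6 0.9 0.3] open 0.012 q [-0.13 -0.28  2.16  0.24  0.63 -1.94]
caddy [0.6395 0.0319 0.0745] yaw 4.8 pitch(nose down+) 2.0 roll -0.7 tilt 37.8
seat [0.6441 0.0338 0.2064] rel bar (bar axes) [-0.0004  0.0009  0.0014] tcp [0.6103 0.0321 0.1494]
```

View pics/scene8z.png

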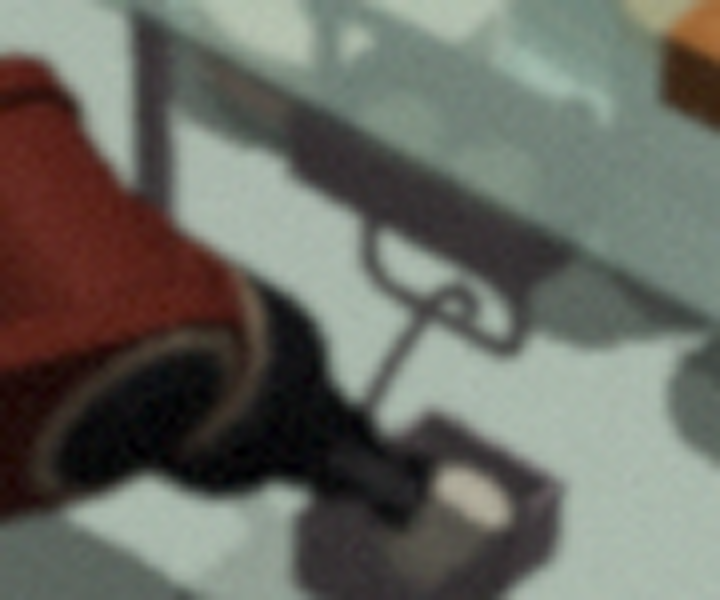

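View pics/side8z.png

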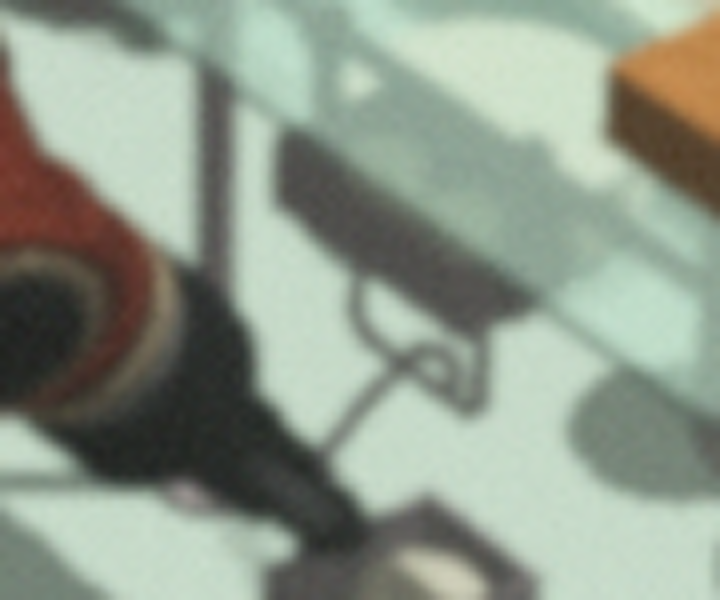

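Call:
step_arm([
  [0.2, 0, 0, 0, 0],
  [0.3, 0, 0, 0, 0],
  [0.45, 0, 0, 0, 0],
  [0.6, 0, 0, 0, 0],
  [0.6, 0, 0, 0, 0],
], newtons=20)

```text
t: 15.3
tool_pos: [0.6099, 0.032, 0.1487]
tool_rot: [-0.105, 2.481, 0.046]
contact_force: [-0.3, -0.9, 0.1]
opening: 0.0513
```

```bash
python3 -c "
from cad import *
C,c,seat=show()
snap('wrist','w9.png')
"
```

```text
t 15.3 F [-0.3 -0.9  0.1] open 0.0513 q [-0.13 -0.28  2.16  0.24  0.63 -1.94]
caddy [0.639  0.0318 0.0738] yaw 4.8 pitch(nose down+) 2.1 roll -0.7 tilt 37.8
seat [0.6437 0.0337 0.2057] rel bar (bar axes) [-0.0007  0.0008  0.0007] tcp [0.6099 0.032  0.1487]
```

View pics/w9.png

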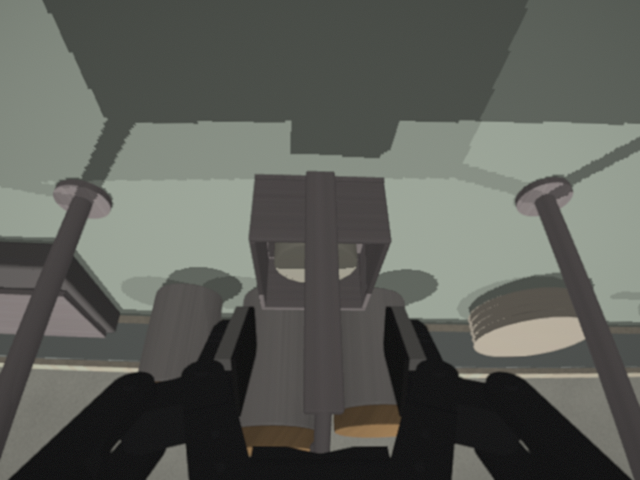

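Call:
step_arm([
  [0.8, -0.012, -0.001, 0, 0],
  [0.8, -0.02, -0.002, 0, 0],
  [0.8, -0.025, -0.002, 0, 0],
  [0.8, -0.03, -0.002, 0.005, 0],
  [0.8, -0.04, -0.003, 0.01, 0],
  [0.8, -0.04, -0.003, 0.01, 0],
  [0.8, 0, 0, 0, 0],
  [0.8, 0, 0, 0, 0],
])

```text
t: 16.35
tool_pos: [0.4361, 0.0189, 0.1743]
tool_rot: [-0.107, 2.476, 0.043]
contact_force: [0.7, -0.1, 0.7]
opening: 0.0686
```

```bash
python3 st.py; python3 -c "
from cad import *
snap('wrist','w10.png')
for n in ('scene','side'):
    im=snap(n,n+'10.png')
    x0,y0=(270,150) if n=='scene' else (285,165)
    cv2.imwrite('pics/%s10z.png'%n,cv2.resize(im['color'][y0:y0+95,x0:x0+130,::-1],None,fx=6,fy=6,interpolation=cv2.INTER_CUBIC))
"
```

```text
{'t': 16.35, 'q': [-0.274, -1.001, 2.536, 0.268, 0.992, -2.007], 'tool_pos': [0.436, 0.019, 0.174], 'contact_force': [0.686, -0.126, 0.714], 'opening': 0.069}
z [ 0.614  0.058 -0.787] y [-0.088  0.996  0.005] tilt 38.1
```

View pics/w10.png

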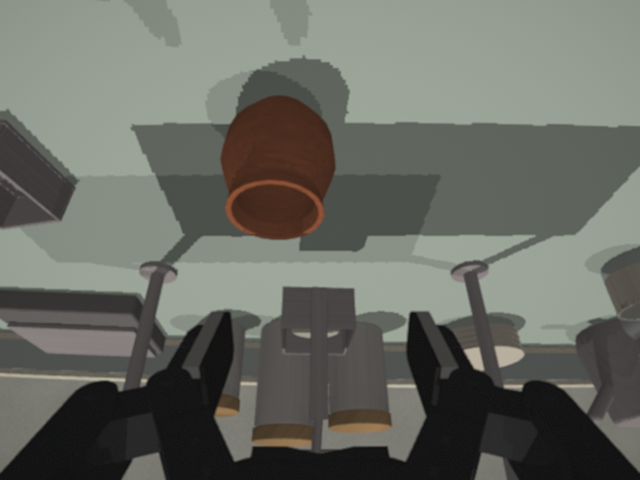

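View pics/scene10z.png

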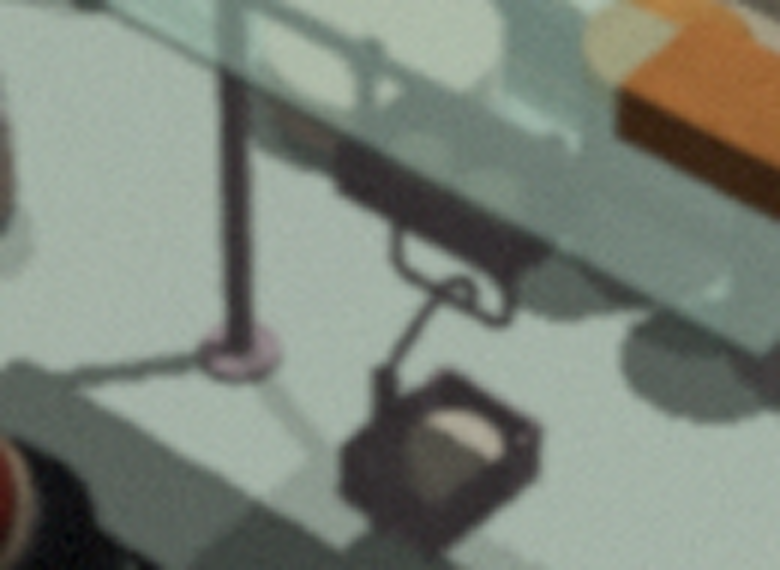

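View pics/side10z.png

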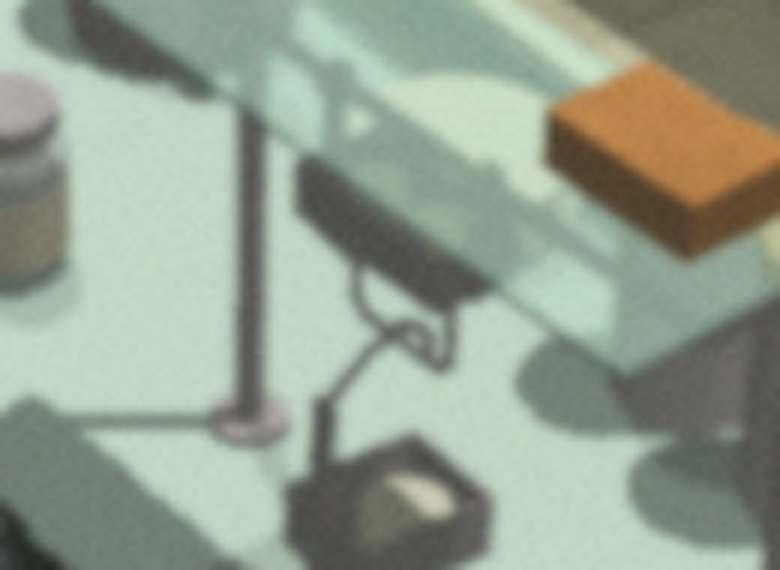

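Call:
step_arm([
  [0.8, 0.01, 0, 0, 0],
  [0.8, 0, 0, 0, 0],
  [0.8, 0, 0, 0, 0],
  [0.8, 0, 0, 0, 0],
  [0.8, 0, 0, 0, 0],
  [0.8, 0, 0, 0, 0],
  [0.8, 0, 0, 0, 0],
  [0.8, 0, 0, 0, 0],
  [0.8, 0, 0, 0, 0],
  [0.8, 0, 0, 0, 0],
  [0.8, 0, 0, 0, 0],
  [0.8, 0, 0, 0, 0],
  [0.8, 0, 0, 0, 0],
  [0.8, 0, 0, 0, 0],
  [0.8, 0, 0, 0, 0],
  [0.8, 0, 0, 0, 0],
  [0.8, 0, 0, 0, 0],
  [0.8, 0, 0, 0, 0],
  [0.8, 0, 0, 0, 0],
  [0.8, 0, 0, 0, 0],
])

```text
t: 19.0
tool_pos: [0.4458, 0.0199, 0.1687]
tool_rot: [-0.108, 2.491, 0.05]
contact_force: [-0.1, -0.7, -0.0]
opening: 0.0683
```

```bash
python3 st.py; cat > mot.py <<'E'
from cad import *
L=[]
for i in range(8):
    o=ctrl.get_obs();im=ctrl.get_image('wrist');L.append(im['color'])
# track box+stem patch
g=[cv2.cvtColor(a,cv2.COLOR_RGB2GRAY) for a in L]
t=g[0][275:355,270:370]
for a in g:
    r=cv2.matchTemplate(a[255:375,250:390],t,cv2.TM_SQDIFF);_,_,m,_=cv2.minMaxLoc(r)
    print((m[0]-20,m[1]-20),np.abs(a.astype(int)-g[0])[270:360,270:370].mean().round(2),end=' ')
cv2.imwrite('pics/w_last.png',L[-1][:,:,::-1]);snap('scene','s_last.png')
E
python3 mot.py
```

```text
{'t': 19.0, 'q': [-0.262, -0.927, 2.509, 0.267, 0.96, -2.005], 'tool_pos': [0.446, 0.02, 0.169], 'contact_force': [-0.09, -0.651, -0.037], 'opening': 0.068}
z [ 0.601  0.062 -0.797] y [-0.09   0.996  0.01 ] tilt 37.2
(0, 0) 0.0 (0, 0) 0.72 (0, 0) 0.88 (0, 0) 1.02 (0, 0) 1.11 (0, 0) 1.15 (0, 0) 1.12 (0, 0) 1.03
```

View pics/w_last.png

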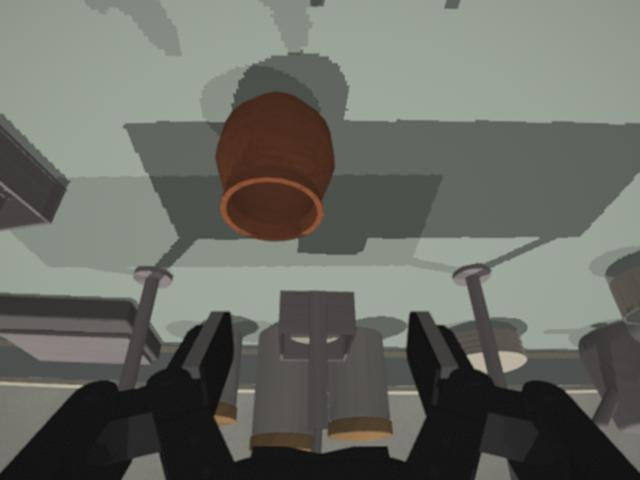

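View pics/s_last.png

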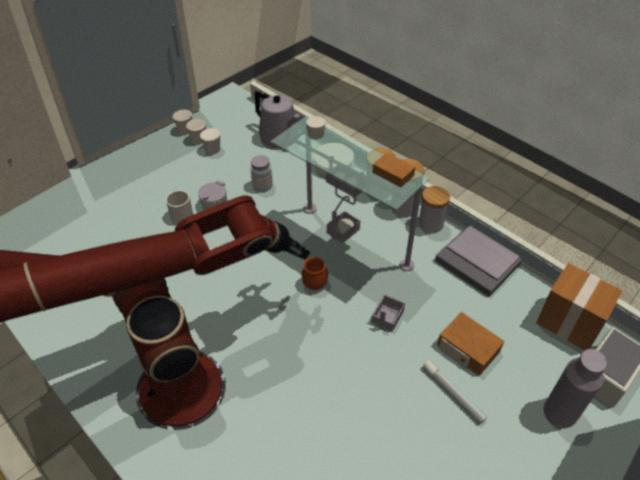

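Call:
step_arm([
  [0.8, 0, 0, 0, 0],
  [0.8, 0, 0, 0, 0],
  [0.8, 0, 0, 0, 0],
  [0.8, 0, 0, 0, 0],
  [0.8, 0, 0, 0, 0],
  [0.8, 0, 0, 0, 0],
  [0.8, 0, 0, 0, 0],
  [0.8, 0, 0, 0, 0],
  [0.8, 0, 0, 0, 0],
  [0.8, 0, 0, 0, 0],
  [0.8, 0, 0, 0, 0],
  [0.8, 0, 0, 0, 0],
  [0.8, 0, 0, 0, 0],
  [0.8, 0, 0, 0, 0],
  [0.8, 0, 0, 0, 0],
  [0.8, 0, 0, 0, 0],
  [0.8, 0, 0, 0, 0],
  [0.8, 0, 0, 0, 0],
  [0.8, 0, 0, 0, 0],
  [0.8, 0, 0, 0, 0],
])

```text
t: 21.95
tool_pos: [0.4458, 0.0199, 0.1687]
tool_rot: [-0.108, 2.491, 0.051]
contact_force: [-0.9, -0.0, -0.4]
opening: 0.0684
```

```bash
python3 mot.py; python3 st.py; python3 -c "
from station import ctrl
print(ctrl.finish_job())"
```

```text
(0, 0) 0.0 (0, 0) 0.64 (0, 0) 0.72 (0, 0) 0.75 (0, 0) 0.74 (0, 0) 0.7 (0, 0) 0.62 (0, 0) 0.59 {'t': 22.4, 'q': [-0.262, -0.927, 2.509, 0.267, 0.96, -2.005], 'tool_pos': [0.446, 0.02, 0.169], 'contact_force': [-0.861, -0.686, 0.579], 'opening': 0.068}
z [ 0.601  0.062 -0.797] y [-0.09   0.996  0.01 ] tilt 37.2
the job is handed in; nothing more can be done
None
```

The caddy is hanging by its hook from the loop under the pan, level and nearly still, and I handed the job in at about 22.4 s. `finish_job` reports no verdict.

**How it was done:** The moves cannot tilt the tool directly. I leaned the gripper back about 38° by pushing it past the arm's reach, then gripped the stem with that lean. I lifted the caddy, passed the hook through the loop, lowered it about 33 mm onto the bar, released it and backed off.

**Last checks:**
- **Weight:** the wrist force dropped from about 2 N to about 0 as I lowered, so the bar carried the caddy before I let go.
- **Seat position:** just before release the hook's seat was within 1 mm of the bar, worked out from the arm's pose and my measured bar position. The pictures agreed with that estimate to about 2 pixels, or 3–5 mm.
- **After release:** the hook is over the bar in both the scene and side pictures, and the caddy was about 74 mm up when I let go. Eight frames in a row showed under one pixel of swing.
- **Other things:** the last scene picture shows everything else standing where it was. I judged this by eye and did not re-measure it. The gripper stood open, about 0.15 m clear of the caddy.

**Possible problem:** while leaning the gripper, joint 3 read 0.055–0.056 rad against the listed lower limit of 0.06. This may only be the limit being rounded to two decimals. Nothing was reported as a failure, but I could not confirm it.

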